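# Serve the bedside crispbread with a spatula

### The arm

A 6-joint arm with a two-finger parallel gripper is mounted at the origin on the work surface. World frame = base frame: x ahead of the robot, y to its left, z up, the work surface at z = 0. Lengths are in m, angles in rad, forces in N, time in s.
With the tool pointing down it reaches from about 0.35 to 0.775 m from the base axis. Payload 7.3 kg.
Tool frame: the origin (TCP) lies at the very end of the fingers, on their centre line; the grasp point (between the pads) lies 19 mm behind it; z points along the fingers, y is the line along which they close (so a half turn about z gives the same grasp; the last joint's range is limited). The gripper opens to 92 mm and grips with 3 to 60 N. Pads are 19 mm wide; open, the fingers measure 130 mm over their backs; the gripper's body (75 mm by 190 mm) begins 47 mm behind the grasp point.
Start: joints at [-1.401, 0.342, 1.524, -0, 1.275, -0.146], TCP at [0.163, -0.499, 0.227] pointing down, gripper open.
Joint ranges: [-2.53, 2.53], [-0.77, 2.02], [0.04, 2.7], [-1, 4.14], [0.28, 2.66], [-3.11, 3.11]. Speed limits (rad/s): [2.57, 2.57, 3.14, 3.14, 3.14, 3.14].

### API

Orientations are given as [roll, pitch, yaw] about the fixed x, y, z axes, in that order (R = Rz(yaw) Ry(pitch) Rx(roll)).
In Python, from cell import robot gives the robot as it stands.
- The arm moves only by the tool apply_moves, never from a script. Its argument "motion" is text: rows parted by semicolons, each of 7 numbers parted by spaces: the opening in per cent of the stroke, from 0 (shut) to 100 (fully open), then the shift along the tool's x, y, z in cm, then the turn, a rotation vector about the tool's x, y, z in rad. A call has 1 to 20 rows; each row shifts and turns the commanded pose from where the row before left it, along the tool's axes as they then stand; what a row does not reach is not made up. A row lasts 1/8 s, in which the tool goes at most 62.5 mm and 10.7 degrees, less where a joint would pass 70% of its speed; a pose out of reach is approached as far as the arm can. A call with a gripper value outside its range is refused whole. The fingers move at their own pace and stop on an object; "force" is the grip in N (left out, the last holds). Time passes only in rows, so rows that do not move let the fingers close. It gives the time, the measured TCP pose, the force, the opening and the grip force at its end, in the units of the state.
- robot.observe(): the state, without advancing time (a new reading comes with each control period).
- robot.read_camera(name): name is "side" or "top" or "wrist"; returns a dict with "img" (480x640x3 uint8, red, green, blue), "fovy" (degrees; the focal length in pixels is half the picture's height over the tangent of half this angle, whatever the lens; pixels are square), "cx", "cy" (the principal point, pixels), "k1" (the pictures are not rectified: a ray, as slopes to the right and down, at radius r is drawn at 1 + k1 r^2 times it, then the intrinsics apply), "R" (3x3) and "t" (3): a world point X has camera coordinates R X + t; the wrist camera has in their place "hand_eye" (4x4, takes a point from camera to tool coordinates, whose origin is the TCP and whose axes are the flange's). Camera axes: x right, y down, z forward; pixel columns grow to the right and rows downward; lengths in m; the calibration is good to about 2 mm. A picture is of the moment at which its call begins: read the wrist's pose just before it. There is no depth.
- robot.hand_in(): hands the job in; it is judged then, once.
Trained networks look in a picture, given as the dict that the camera call returned (one of the last four; its "shot" number tells which), for a name from the list of things; names that differ only in an ending like _2 or _b are one class to them, and where a whole thing is asked for, a point or a joint stands for the part that bears it (a point fixed in the world has none). Each returns a list of dicts, best first, with "score" (0 to 1); they miss things now and then, are a little off and sometimes report something else, mostly with a low value. They report only what shows in the picture. A call takes as long as a camera call. They do not tell look-alikes from the thing itself.
- robot.search_frame(target, picture): "centre" ([x, y, z] in m, in world coordinates, good to about 4 mm: the middle of the surface that is visible of it).
- robot.trace(target, picture): "pixels" (480x640 bool, what is visible of it).
The state is a dict: "time": time; "qpos": joint angles; "qvel": joint speeds; "joint_efforts": joint torques, N m; "tool_pos": TCP position; "tool_rot": TCP orientation; "contact_force": force on the tool from outside, world axes, zero at the start; "torque": the same for the moment, N m; "opening": finger opening in m; "grip_force": force on a finger pad.
Only numpy, scipy, OpenCV 4.12 (cv2) and the standard library are available. Lean on these libraries where they do the work, as an engineer would, in place of code of your own. Each camera call takes 0.05 s, during which the arm holds its last target. There are 200 camera calls.

### The job

Take the spatula from its cork mat, slide its blade under the round crispbread on the white tray and lift it off, then lower it, with the blade going down between the two rails, so that the crispbread lies flat and centred on the wooden stand. Draw the blade out and lay the spatula back on the middle of its cork mat, blade flat. Keep the gripper's fingers off the crispbread and leave the other things on the shelf where they are.

Things in the scene. Friction and masses are not known exactly. Their poses are not given: they have to be found in the camera images.
- spatula: Offset steel spatula, black handle, 255 mm long, 150 g. Flat blade 120 mm long (own x), 56 mm wide (y), 2 mm thick. Origin: centre of the blade's underside; +x to the square front edge (x = +60 mm), z up. Two thin bars rise from the blade's rear (x = -55 mm) to the handle. It rests on its blade on the cork mat, handle in the air, pointing roughly to the robot; it balances near x = -35 mm.
- spatula_grip (a point): Point on the spatula's handle where to grip it, at mid-height, 112 mm behind the blade's centre (x = -112 mm, z = 55 mm). The handle is a straight bar parallel to the blade, flat upright sides, 18 mm wide (y), 24 mm high, from x = -85 to -195 mm. Gripped here with 60 N or more it stays in line under its load.
- spatula_tip (a point): Middle of the blade's front edge, on its underside (x = +60 mm of the spatula).
- crispbread: Round brown crispbread, 120 mm across, 10 mm thick, 60 to 130 g. Origin: centre of its underside, z up. Lower rim bevelled: the underside is 104 mm across, widening to 120 mm at 4 mm height, so a blade edge kept on the tray's floor wedges under it. It lies loose, 28 to 45 mm of bare floor before it; pushed along the tray's +x it slides until the far lip stops it.
- tray: White ceramic tray, fixed to the shelf, 180 mm (own x) by 150 mm (y). Origin: centre of its underside, z up. Flat floor 8 mm above its underside. Far lip at +x: 22 mm high above the underside, inner face at x = +82 mm. Side lips 6 mm thick, 15 mm high. Low near lip at -x (towards the robot), only 12 mm high, inner face at x = -85 mm: a blade must come over it tilted, edge down, to reach the floor.
- stand: Wooden stand, fixed to the shelf, 150 mm (own x) by 112 mm (y). Origin: centre of its underside, z up. Base plate 8 mm thick; two upright rails along x over the full length, each 14 mm thick, tops 45 mm above the underside, 84 mm of free space between them (inner faces at y = +-42 mm). Open at both ends; -x is the end towards the robot.
- mat: Round cork mat, fixed, 140 mm across, 4 mm thick. Origin: centre of its underside (its top is 4 mm higher); the spatula's place.
- bottle_a: Bystander, not to be moved: tall amber screw-top bottle, 48 mm wide; origin: centre of its underside.
- bottle_b: Bystander, not to be moved: squat amber screw-top jar, 52 mm wide; origin: centre of its underside.
- ramekin: Bystander, not to be moved: white ramekin, 84 mm wide; origin: centre of its underside.
- teaspoon: Bystander, not to be moved: steel teaspoon, 140 mm long; origin: centre of its underside.
- thermometer: Bystander, not to be moved: white clinical thermometer, 130 mm long; origin: centre of its underside.
- glasses_case: Bystander, not to be moved: blue glasses case, 150 mm long; origin: centre of its underside.
There are look-alikes about, which are no part of the job. There is more than one size of the mat; the job needs the middle-sized.

How it is judged:
By the outcome, as a careful person would: the job done as asked, in the order asked, and still so for the second after the job is handed in, with the robot touching nothing.
It also fails if it takes over 69 s, if anything falls off the work surface, if the arm or the gripper's body presses on something with over 40 N, if the wrist force passes 120 N, or if a joint passes its speed limit or range.

## Working session

There is one attempt and no reset: what is moved stays moved. The work goes in short steps, Python scripts to look and compute and a tool call to move; the robot and the scene stay as the last step left them, time stands still between calls to the robot, and variables do not carry over. Pictures are saved under pics/ and viewed, at most 10 in all, crops included, and the job is handed in when it is done.

Besides the shell and the picture viewer there is one more tool, called after "Request:" in YAML: its name, and indented under it one key for each argument. apply_moves: Moves the arm, as the interface text tells. Its arguments: {"type":"object","properties":{"motion":{"type":"string"},"force":{"type":"number"}},"required":["motion"]}

```bash
ls; mkdir -p pics; cat > h.py <<'E'
import numpy as np, cv2
from scipy.spatial.transform import Rotation as Ro
from cell import robot
def RT(p):
    if 'R' in p: return np.array(p['R']),np.array(p['t'])
    s=p['st']; T=np.eye(4); T[:3,:3]=Ro.from_euler('xyz',s['tool_rot']).as_matrix(); T[:3,3]=s['tool_pos']
    M=np.linalg.inv(T@np.array(p['hand_eye'])); return M[:3,:3],M[:3,3]
def cam(n):
    s=robot.observe(); p=robot.read_camera(n); p['st']=s; return p
def K(p):
    f=240/np.tan(np.radians(p['fovy'])/2); return np.array([[f,0,p['cx']],[0,f,p['cy']],[0,0,1.]])
def proj(p,X):
    R,t=RT(p); c=np.atleast_2d(X)@R.T+t; s=c[:,:2]/c[:,2:]; s=s*(1+p['k1']*(s**2).sum(1,keepdims=True))
    k=K(p); return s*k[0,0]+k[:2,2]
def ray(p,uv):
    uv=np.atleast_2d(uv).astype(float); k=K(p); d=(uv-k[:2,2])/k[0,0]; s=d.copy()
    for _ in range(20): s=d/(1+p['k1']*(s**2).sum(1,keepdims=True))
    R,t=RT(p); v=np.c_[s,np.ones(len(s))]@R; return -R.T@t, v/np.linalg.norm(v,axis=1,keepdims=True)
def onz(p,uv,z):
    o,v=ray(p,uv); return o+v*((z-o[2])/v[:,2:])
def tri(obs):
    A=np.zeros((3,3));b=np.zeros(3)
    for p,uv in obs:
        o,v=ray(p,uv); M=np.eye(3)-np.outer(v[0],v[0]); A+=M;b+=M@o
    return np.linalg.solve(A,b)
def save(p,n): cv2.imwrite('pics/'+n,p['img'][:,:,::-1])
E
python3 - <<'E'
from h import *
np.set_printoptions(precision=3,suppress=True)
for c in ['top','side']:
    p=cam(c); save(p,c+'.png')
    for t in ['spatula','spatula_grip','spatula_tip','crispbread','tray','stand','mat']:
        print(c,t,[(np.round(d['centre'],3),round(d['score'],2),np.round(proj(p,d['centre'])[0])) for d in robot.search_frame(t,p)])
E
```

```text
pics
top spatula [(array([0.536, 0.29 , 0.007]), 0.63, array([234., 256.]))]
top spatula_grip [(array([0.504, 0.153, 0.018]), 0.3, array([289., 267.]))]
top spatula_tip [(array([0.538, 0.287, 0.008]), 0.56, array([236., 255.]))]
top crispbread [(array([ 0.542, -0.009,  0.018]), 0.79, array([355., 250.]))]
top tray [(array([0.511, 0.014, 0.013]), 0.96, array([346., 262.])), (array([0.506, 0.154, 0.014]), 0.52, array([289., 266.]))]
top stand [(array([ 0.594, -0.298,  0.009]), 0.9, array([469., 226.]))]
top mat [(array([0.68 , 0.508, 0.003]), 0.74, array([148., 202.])), (array([0.561, 0.323, 0.001]), 0.7, array([221., 247.])), (array([ 0.343,  0.296, -0.   ]), 0.68, array([232., 335.]))]
side spatula [(array([0.513, 0.284, 0.006]), 0.72, array([277., 195.]))]
side spatula_grip [(array([0.509, 0.282, 0.008]), 0.72, array([275., 195.])), (array([ 0.709, -0.171,  0.064]), 0.61, array([425., 313.]))]
side spatula_tip [(array([0.512, 0.285, 0.007]), 0.8, array([276., 194.])), (array([ 0.767, -0.01 ,  0.028]), 0.22, array([417., 255.]))]
side crispbread [(array([ 0.54 , -0.013,  0.02 ]), 0.56, array([316., 280.]))]
side tray [(array([ 0.514, -0.01 ,  0.01 ]), 0.58, array([304., 284.])), (array([ 0.589, -0.294,  0.01 ]), 0.56, array([384., 403.]))]
side stand [(array([ 0.589, -0.291,  0.01 ]), 0.6, array([383., 401.]))]
side mat [(array([0.678, 0.497, 0.002]), 0.95, array([318., 138.])), (array([0.562, 0.287, 0.004]), 0.93, array([295., 191.])), (array([0.346, 0.291, 0.006]), 0.72, array([211., 205.])), (array([0.514, 0.285, 0.004]), 0.43, array([277., 195.]))]
```

View pics/top.png

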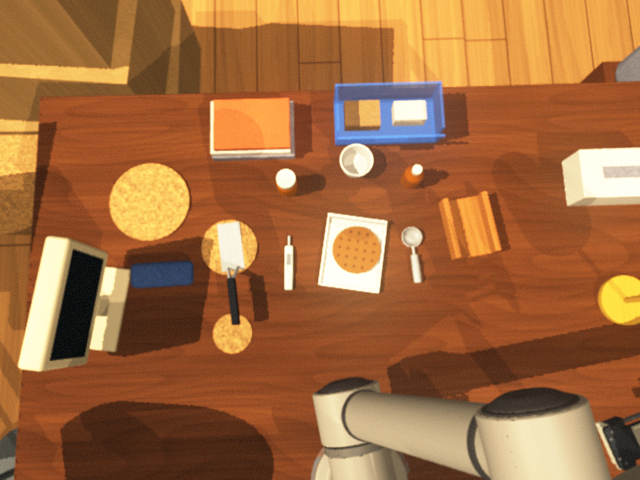

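View pics/side.png

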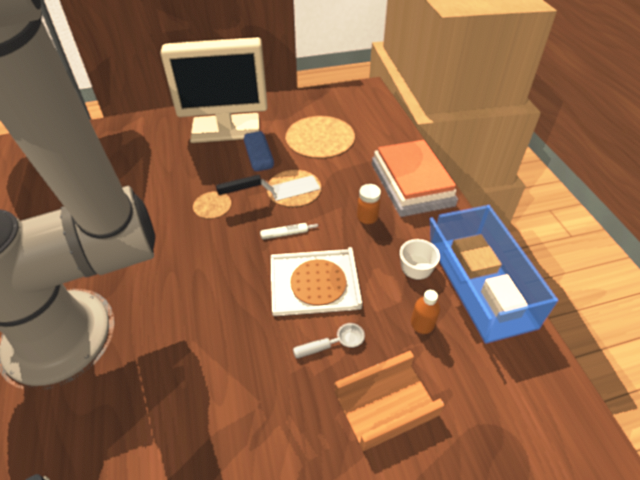

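The top view shows the spatula blade at about (230,246) on the middle mat at (229,247), with its handle end at (235,322). The tray is at (354,253) with the crispbread at (357,250), and the stand is at (470,225). The side view agrees: spatula blade (297,188), bread (318,282), stand (388,400).

```bash
python3 - <<'E'
from h import *
np.set_printoptions(precision=4,suppress=True)
pt=cam('top'); ps=cam('side')
s=robot.observe(); print(s['tool_rot'],s['tool_pos'],s['contact_force'],s['opening'])
w=cam('wrist'); print(w['hand_eye'],w['fovy'],w['k1'])
print('handle end',tri([(pt,[235,322]),(ps,[219,188])]), 'bladefront', onz(pt,[[219,222],[240,222]],.006), onz(ps,[[318,181],[320,188]],.006))
for p,n in((pt,'top'),(ps,'side')):
  for t,z in(('mat',.004),('crispbread',.018),('tray',.012),('stand',.045),('spatula',.005)):
    for d in robot.trace(t,p)[:3]:
      m=d['pixels'].astype(np.uint8); c=max(cv2.findContours(m,0,2)[0],key=cv2.contourArea)[:,0]
      X=onz(p,c,z)[:,:2].astype(np.float32); r=cv2.minAreaRect(X*1000)
      print(n,t,round(d['score'],2),np.round(r[0],1),np.round(r[1],1),round(r[2],1))
E
```

```text
[3.1415 0.     0.3158] [ 0.1631 -0.499   0.2267] [1.0058 0.4949 0.085 ] 0.09186619269633678
[[ 0.0001 -0.9586 -0.2847  0.0775]
 [ 1.     -0.0002  0.001   0.0002]
 [-0.001  -0.2847  0.9586 -0.1569]
 [ 0.      0.      0.      1.    ]] 70.97955165280904 -0.060647832506634684
handle end [0.3744 0.2802 0.0634] bladefront [[0.6233 0.3285 0.006 ]
 [0.6219 0.2759 0.006 ]] [[0.6274 0.3074 0.006 ]
 [0.6255 0.2796 0.006 ]]
top mat 0.81 [567.2 334.8] [ 76.9 138.1] 78.4
top mat 0.61 [496.1 293.7] [259.2  60.7] 4.9
top mat 0.59 [347.3 295.5] [93.5 93. ] 79.7
top crispbread 0.81 [542.4 -12.1] [118.9 112.5] 88.4
top crispbread 0.63 [ 727.2 -161. ] [46.9 68.8] 54.2
top tray 0.67 [495.6 291.3] [253.8  59.7] 5.8
top tray 0.59 [537.8  -4. ] [151.1 184. ] 80.2
top stand 0.65 [ 591.8 -286.6] [156.5 124.2] 8.2
top spatula 0.95 [558.7 299.3] [127.  56.] 6.2
side mat 0.74 [348.9 294.2] [90.3 95.2] 75.0
side mat 0.68 [555.5 259.7] [ 53.7 125.4] 80.6
side mat 0.67 [685.4 506.2] [198.6 198.9] 74.9
side crispbread 0.74 [543.2 -14.7] [117.8 119.2] 22.3
side tray 0.89 [538.5  -4.5] [161.7 181.4] 80.5
side tray 0.5 [ 735.2 -138.4] [107.4  51.5] 52.7
side stand 0.86 [ 590.6 -298.5] [163.1 124.3] 9.2
side stand 0.41 [ 524.2 -178.1] [134.5  45.9] 12.9
side spatula 0.56 [495.2 321.2] [ 91.5 268.3] 73.2
```

```bash
cat >> h.py <<'E'
from scipy.linalg import logm,expm
def pose(pos,rpy):
    T=np.eye(4);T[:3,:3]=Ro.from_euler('xyz',rpy).as_matrix();T[:3,3]=pos;return T
def cur():
    s=robot.observe(); return pose(s['tool_pos'],s['tool_rot'])
def legs(T0,*wps):
    """each wp (T,n): prints the constant row (cm, rad) that leads there in n rows, from where the rounded row before leads"""
    for T,n in wps:
        X=expm(np.real(logm(np.linalg.inv(T0)@T))/n)
        d=np.round(X[:3,3]*100,2); r=np.round(Ro.from_matrix(X[:3,:3]).as_rotvec(),4)
        S=np.eye(4);S[:3,3]=d/100;S[:3,:3]=Ro.from_rotvec(r).as_matrix()
        for _ in range(n): T0=T0@S
        print(n,'x',*d,*r,' -> ',np.round(T0[:3,3],4),np.round(Ro.from_matrix(T0[:3,:3]).as_euler('xyz'),3))
E
python3 - <<'E'
from h import *
legs(cur(),(pose([.42,-.15,.2],[np.pi,0,.21]),9),(pose([.44,.285,.16],[np.pi,0,.105]),9))
E
```

```text
9 x 3.78 -2.98 0.3 0.0 -0.0 0.0118  ->  [ 0.4198 -0.1504  0.1997] [ 3.141 -0.     0.21 ]
9 x 1.01 -4.74 0.44 0.0 -0.0 0.0116  ->  [0.4402 0.2851 0.1601] [ 3.141 -0.     0.105]
```

Request:
apply_moves:
  motion: "100 3.78 -2.98 0.3 0 0 0.0118;100 3.78 -2.98 0.3 0 0 0.0118;100 3.78 -2.98 0.3 0 0 0.0118;100 3.78 -2.98 0.3 0 0 0.0118;100 3.78 -2.98 0.3 0 0 0.0118;100 3.78 -2.98 0.3 0 0 0.0118;100 3.78 -2.98 0.3 0 0 0.0118;100 3.78 -2.98 0.3 0 0 0.0118;100 3.78 -2.98 0.3 0 0 0.0118;100 1 -4.74 0.44 0 0 0.0116;100 1 -4.74 0.44 0 0 0.0116;100 1 -4.74 0.44 0 0 0.0116;100 1 -4.74 0.44 0 0 0.0116;100 1 -4.74 0.44 0 0 0.0116;100 1 -4.74 0.44 0 0 0.0116;100 1 -4.74 0.44 0 0 0.0116;100 1 -4.74 0.44 0 0 0.0116;100 1 -4.74 0.44 0 0 0.0116;100 0 0 0 0 0 0;100 0 0 0 0 0 0"

```text
time: 3.95
tool_pos: [0.439, 0.2847, 0.1599]
tool_rot: [3.141, 0.001, 0.106]
contact_force: [1.0, -0.3, 0.2]
opening: 0.092
grip_force: 0.0
```

```bash
python3 - <<'E'
from h import *
p=cam('wrist'); 
for t in ['spatula','spatula_grip','spatula_tip','mat']:
    print(t,[(np.round(d['centre'],3),round(d['score'],2),np.round(proj(p,d['centre'])[0])) for d in robot.search_frame(t,p)])
Rz=Ro.from_euler('z',6,degrees=True).as_matrix()
print(p['st']['tool_pos'],p['st']['tool_rot'],p['st']['contact_force'])
for q in [(60,28,2),(60,-28,2),(-60,28,2),(-60,-28,2),(-85,9,67),(-85,-9,67),(-195,9,67),(-195,-9,67)]:
    u=proj(p,Rz@np.array(q)/1000+[.5625,.3,.004])[0]; print(np.round(u)); 
    cv2.circle(p['img'],tuple(int(v) for v in u),3,(255,0,0),1)
save(p,'w1.png')
E
```

```text
spatula [(array([0.54 , 0.295, 0.008]), 0.7, array([321., 115.])), (array([0.493, 0.457, 0.034]), 0.51, array([121., 153.]))]
spatula_grip [(array([0.542, 0.296, 0.009]), 0.97, array([320., 113.]))]
spatula_tip [(array([0.541, 0.294, 0.007]), 0.85, array([321., 114.])), (array([0.566, 0.328, 0.003]), 0.2, array([285.,  80.]))]
mat [(array([0.359, 0.312, 0.004]), 0.95, array([285., 301.])), (array([0.605, 0.497, 0.008]), 0.77, array([89., 13.])), (array([0.561, 0.329, 0.007]), 0.65, array([283.,  85.]))]
[0.4389883  0.28466714 0.15986885] [3.14091419e+00 6.44360456e-04 1.05871540e-01] [ 1.03038827 -0.27228675  0.22308994]
[283.  11.]
[351.  11.]
[286. 159.]
[348. 159.]
[304. 198.]
[329. 198.]
[306. 330.]
[328. 330.]
```

View pics/w1.png

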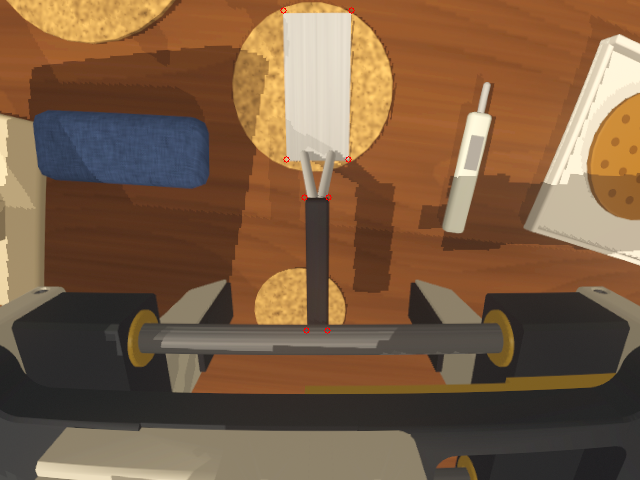

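The overlay of the spatula model matches the picture: blade corners (284,12) to (350,160), handle x 306–329. I'm going down to grip.

```bash
python3 - <<'E'
from h import *
p=cam('wrist'); print('mat',onz(p,[[314,86]],.004),onz(p,[[314,2],[314,170],[234,88],[394,88]],.004))
legs(cur(),(pose([.4505,.288,.09],[np.pi,0,.105]),3),(pose([.4505,.288,.04],[np.pi,0,.105]),4))
E
```

```text
mat [[0.56466609 0.30226635 0.004     ]] [[0.62995242 0.30881617 0.004     ]
 [0.49335187 0.29516296 0.004     ]
 [0.55637444 0.37116998 0.004     ]
 [0.57062315 0.23320917 0.004     ]]
3 x 0.38 -0.09 2.34 0.0 -0.0001 -0.0004  ->  [0.4506 0.2881 0.0901] [ 3.142 -0.     0.105]
4 x -0.0 0.0 1.25 0.0 -0.0 0.0  ->  [0.4506 0.2881 0.0401] [ 3.142 -0.     0.105]
```

Request:
apply_moves:
  motion: "100 0.38 -0.09 2.34 0 0 0;100 0.38 -0.09 2.34 0 0 0;100 0.38 -0.09 2.34 0 0 0;100 0 0 1.25 0 0 0;100 0 0 1.25 0 0 0;100 0 0 1.25 0 0 0;100 0 0 1.25 0 0 0;0 0 0 0 0 0 0;0 0 0 0 0 0 0;0 0 0 0 0 0 0;0 0 0 0 0 0 0;0 0 0 0 0 0 0;0 0 0 0 0 0 0"
  force: 60

```text
time: 5.88
tool_pos: [0.4503, 0.2889, 0.04]
tool_rot: [3.142, -0.0, 0.105]
contact_force: [-0.1, -0.2, 0.7]
opening: 0.0363
grip_force: 0.0
```

Request:
apply_moves:
  motion: "0 0 0 0 0 0 0;0 0 0 0 0 0 0;0 0 0 0 0 0 0;0 0 0 0 0 0 0;0 0 0 0 0 0 0"

```text
time: 6.5
tool_pos: [0.4503, 0.2888, 0.0399]
tool_rot: [3.141, 0.0, 0.105]
contact_force: [0.7, -0.2, -0.7]
opening: 0.0174
grip_force: 60.0
```

Request:
apply_moves:
  motion: "0 0 0 -1 0 0 0;0 0 0 -2 0 0 0;0 0 0 -3 0 0 0;0 0 0 -3 0 0 0;0 -1.5 2 -2 0 0 0.04;0 -2 4 0 0 0 0.05;0 -2 5 0 0 0 0.05;0 -2 5 0 0 0 0.05;0 -2 5 0 0 0 0.05;0 0 0 0 0 0 0"

```text
time: 7.75
tool_pos: [0.3533, 0.0764, 0.1503]
tool_rot: [3.141, 0.001, -0.14]
contact_force: [-0.2, 0.7, -1.7]
opening: 0.0178
grip_force: 60.0
```

```bash
python3 - <<'E'
from h import *
s=robot.observe(); print(s['qpos'],s['tool_pos'],s['tool_rot'],s['contact_force'],s['torque'])
p=cam('wrist'); save(p,'w2.png')
E
```

```text
[ 3.36798082e-04  1.37551108e-01  2.04444088e+00 -6.27697065e-04
  9.60339993e-01  1.71109892e+00] [0.35334245 0.07635541 0.15032384] [ 3.14098024e+00  6.60261909e-04 -1.39605989e-01] [-0.18250196  0.69905982 -1.73339755] [ 0.08145508  0.0934914  -0.03863152]
```

View pics/w2.png

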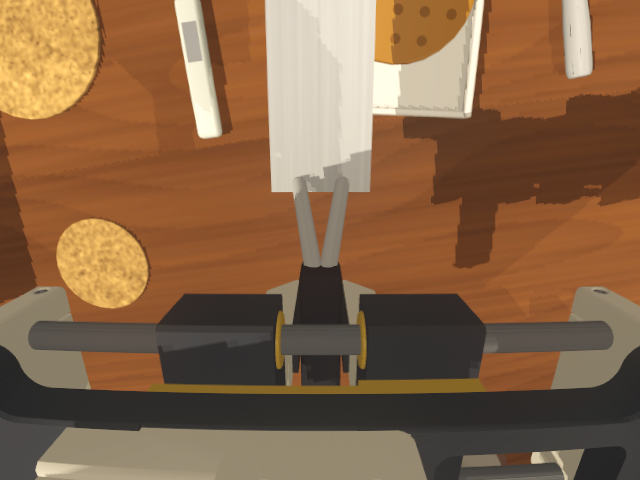

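In w2 the blade is straight in the grip, with its rear corners at (271,192) and (371,192). The tray's near right corner shows at (470,117) and the bread's right part at (425,20).

```bash
python3 - <<'E'
from h import *
p=cam('wrist'); T=cur()
print('corner',onz(p,[[470,117]],.012))
def sp(T,x,y,z): return (T@np.array([.112+x,-y,.036-z,1]))[:3]
for q in [(-.06,.028,.002),(-.06,-.028,.002)]: print(proj(p,sp(T,*q)))
# plan
yaw=-.169; ty=np.array([.538,-.004]); 
def tp(xt,z,th,y=-.008):
    R=Ro.from_euler('z',yaw).as_matrix()@Ro.from_euler('y',th).as_matrix()
    tip=np.array([ty[0]+xt*np.cos(yaw)-y*np.sin(yaw),ty[1]+xt*np.sin(yaw)+y*np.cos(yaw),z])
    S=np.eye(4);S[:3,:3]=R;S[:3,3]=tip
    F=np.eye(4);F[:3,:3]=np.diag([1,-1,-1.]);F[:3,3]=[-.172,0,.036]  # tool in tip frame
    return S@F
legs(T,(tp(-.075,.06,.17),6),(tp(-.07,.014,.17),6))
E
```

```text
corner [[ 0.43738461 -0.06113783  0.012     ]]
[[269.05321257 189.95118091]]
[[367.94330411 189.76161825]]
6 x -0.73 0.96 0.49 0.0004 -0.0286 0.0055  ->  [0.3017 0.0282 0.1243] [-3.142  0.17  -0.169]
6 x 0.21 -0.0 0.74 -0.0 -0.0 -0.0  ->  [0.3065 0.0274 0.0784] [-3.142  0.17  -0.169]
```

Request:
apply_moves:
  motion: "0 -0.73 0.96 0.49 0 -0.0286 0.0055;0 -0.73 0.96 0.49 0 -0.0286 0.0055;0 -0.73 0.96 0.49 0 -0.0286 0.0055;0 -0.73 0.96 0.49 0 -0.0286 0.0055;0 -0.73 0.96 0.49 0 -0.0286 0.0055;0 -0.73 0.96 0.49 0 -0.0286 0.0055;0 0.21 0 0.74 0 0 0;0 0.21 0 0.74 0 0 0;0 0.21 0 0.74 0 0 0;0 0.21 0 0.74 0 0 0;0 0.21 0 0.74 0 0 0;0 0.21 0 0.74 0 0 0;0 0 0 0 0 0 0"

```text
time: 9.48
tool_pos: [0.3057, 0.0274, 0.0774]
tool_rot: [3.139, 0.173, -0.168]
contact_force: [-0.6, -0.6, -1.2]
opening: 0.0175
grip_force: 60.0
```

```bash
python3 - <<'E'
from h import *
s=robot.observe(); print(s['qpos'],s['tool_pos'],s['tool_rot'],s['contact_force'],s['torque'])
p=cam('wrist')
def tc(p): return
R=Ro.from_euler('z',-.169).as_matrix()
for q in [(-.09,.075,.012),(-.09,-.075,.012),(.09,.075,.022),(.09,-.075,.022)]:
    u=proj(p,R@q+[.538,-.004,0])[0]; cv2.circle(p['img'],tuple(int(v) for v in u),3,(255,0,0),1)
for a in np.linspace(0,2*np.pi,40):
    u=proj(p,[.5428+.06*np.cos(a),-.013+.06*np.sin(a),.018])[0]; cv2.circle(p['img'],tuple(int(v) for v in u),1,(0,0,255),1)
save(p,'w3.png')
E
```

```text
[-1.60332673e-01  2.81053744e-01  2.15200888e+00 -2.11602407e-03
  8.81333658e-01  1.57982114e+00] [0.30571562 0.02742596 0.07739928] [ 3.13861975  0.17278485 -0.16812749] [-0.5764957  -0.60925607 -1.22379107] [ 0.06273948 -0.01902644  0.02198948]
```

View pics/w3.png

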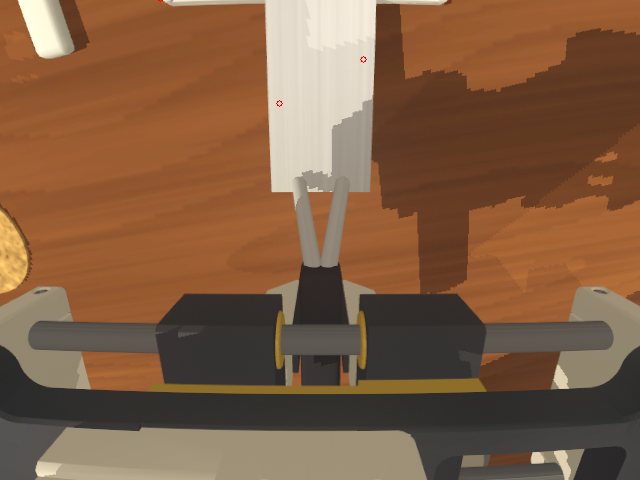

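The picture shows only the near lip, at the top edge (163–450, row 2). The near-left corner is at (163,0), where predicted. Next I lower the tip to the tray floor by feel.

Request:
apply_moves:
  motion: "0 0.017 0 0.1 0 0 0;0 0.017 0 0.1 0 0 0;0 0.017 0 0.1 0 0 0;0 0.017 0 0.1 0 0 0;0 0 0 0 0 0 0"

```text
time: 10.15
tool_pos: [0.3061, 0.0274, 0.0738]
tool_rot: [3.139, 0.171, -0.168]
contact_force: [-0.8, 0.7, -1.1]
opening: 0.0174
grip_force: 60.0
```

Request:
apply_moves:
  motion: "0 0.008 0 0.05 0 0 0;0 0.008 0 0.05 0 0 0;0 0 0 0 0 0 0"

```text
time: 10.52
tool_pos: [0.3061, 0.0273, 0.0729]
tool_rot: [3.139, 0.171, -0.168]
contact_force: [-0.6, 0.2, 0.0]
opening: 0.0177
grip_force: 60.0
```

Request:
apply_moves:
  motion: "0 0.008 0 0.05 0 0 0;0 0.008 0 0.05 0 0 0;0 0 0 0 0 0 0"

```text
time: 10.9
tool_pos: [0.3061, 0.0273, 0.0719]
tool_rot: [3.139, 0.171, -0.168]
contact_force: [-1.0, 0.1, 4.2]
opening: 0.0174
grip_force: 60.0
```

```bash
cat >> h.py <<'E'
F=np.eye(4);F[:3,:3]=np.diag([1,-1,-1.]);F[:3,3]=[-.172,0,.036]  # tool in spatula-tip frame
def tippose(c,yaw,x,y,z,th):
    R0=Ro.from_euler('z',yaw).as_matrix(); S=np.eye(4)
    S[:3,:3]=R0@Ro.from_euler('y',th).as_matrix(); S[:3,3]=R0@[x,y,0]+[c[0],c[1],z]; return S@F
def tipof(c,yaw):
    S=cur()@np.linalg.inv(F); R0=Ro.from_euler('z',yaw).as_matrix()
    return np.round(R0.T@(S[:3,3]-[c[0],c[1],0]),4), np.round(Ro.from_matrix(R0.T@S[:3,:3]).as_euler('xyz'),4)
TR=([.538,-.004],-.169)
E
python3 - <<'E'
from h import *
print(tipof(*TR)); z=tipof(*TR)[0][2]
g=lambda x,th,n:(tippose(*TR,x,-.008,z,th),n)
legs(cur(),g(-.055,.165,4),g(-.03,.125,6),g(0,.09,8),g(.035,.06,9),g(.055,.03,6),g(.072,0,6))
E
```

```text
(array([-0.0706, -0.0081,  0.0071]), array([-0.003 ,  0.1712,  0.0008]))
4 x 0.38 -0.0 -0.04 0.0008 0.0016 0.0002  ->  [0.3211 0.0248 0.0709] [-3.141  0.165 -0.169]
6 x 0.39 -0.0 0.05 -0.0 0.0066 0.0  ->  [0.3435 0.021  0.0645] [-3.141  0.125 -0.169]
8 x 0.35 -0.0 0.04 -0.0 0.0044 0.0  ->  [0.3706 0.0163 0.0582] [-3.141  0.09  -0.169]
9 x 0.38 -0.0 0.03 -0.0 0.0033 0.0  ->  [0.404  0.0106 0.0529] [-3.141  0.06  -0.169]
6 x 0.32 -0.0 0.06 -0.0 0.0051 0.0  ->  [0.4227 0.0075 0.0484] [-3.141  0.03  -0.169]
6 x 0.26 -0.0 0.08 -0.0 0.005 0.0  ->  [0.438  0.0048 0.0433] [-3.141 -0.    -0.169]
```

Request:
apply_moves:
  motion: "0 0.38 0 -0.04 0.0008 0.0016 0;0 0.38 0 -0.04 0.0008 0.0016 0;0 0.38 0 -0.04 0.0008 0.0016 0;0 0.38 0 -0.04 0.0008 0.0016 0;0 0.39 0 0.05 0 0.0066 0;0 0.39 0 0.05 0 0.0066 0;0 0.39 0 0.05 0 0.0066 0;0 0.39 0 0.05 0 0.0066 0;0 0.39 0 0.05 0 0.0066 0;0 0.39 0 0.05 0 0.0066 0"

```text
time: 12.15
tool_pos: [0.3436, 0.021, 0.0643]
tool_rot: [-3.141, 0.125, -0.168]
contact_force: [-1.6, 0.9, 0.8]
opening: 0.0176
grip_force: 60.0
```

```bash
python3 - <<'E'
from h import *
print(tipof(*TR)); z=.0071
g=lambda x,th,n:(tippose(*TR,x,-.008,z,th),n)
legs(cur(),g(0,.09,8),g(.035,.06,9),g(.055,.03,6),g(.072,0,6))
E
```

```text
(array([-0.0297, -0.0079,  0.0071]), array([0.0002, 0.1253, 0.0009]))
8 x 0.35 -0.0 0.03 -0.0 0.0044 0.0001  ->  [0.3707 0.0164 0.0588] [-3.141  0.09  -0.169]
9 x 0.38 -0.0 0.03 -0.0 0.0033 0.0  ->  [0.4041 0.0107 0.0535] [-3.141  0.06  -0.169]
6 x 0.31 -0.0 0.07 -0.0 0.0051 0.0  ->  [0.4223 0.0076 0.0484] [-3.141  0.03  -0.169]
6 x 0.27 -0.0 0.08 -0.0 0.005 0.0  ->  [0.4381 0.0049 0.0433] [-3.141 -0.    -0.169]
```

Request:
apply_moves:
  motion: "0 0.35 0 0.07 0 0.0044 0;0 0.35 0 0.04 0 0.0044 0;0 0.35 0 0.04 0 0.0044 0;0 0.35 0 0.04 0 0.0044 0;0 0.35 0 0.04 0 0.0044 0;0 0.35 0 0.04 0 0.0044 0;0 0.35 0 0.04 0 0.0044 0;0 0.35 0 0.04 0 0.0044 0"

```text
time: 13.15
tool_pos: [0.3707, 0.0164, 0.0578]
tool_rot: [-3.141, 0.09, -0.168]
contact_force: [-2.6, 1.4, 3.1]
opening: 0.0175
grip_force: 60.0
```

```bash
python3 - <<'E'
from h import *
print(tipof(*TR)); z=.0069
g=lambda x,th,n:(tippose(*TR,x,-.008,z,th),n)
legs(cur(),g(.035,.06,9),g(.055,.03,6),g(.072,0,6))
p=cam('side'); p2=cam('top'); cv2.imwrite('pics/s4.png',np.hstack([cv2.resize(q['img'][y:y+120,x:x+120,::-1],(400,400),interpolation=2) for q,x,y in((p,250,225),(p2,300,190))]))
E
```

```text
(array([-0.0003, -0.0079,  0.0065]), array([0.0003, 0.09  , 0.0008]))
9 x 0.38 -0.0 0.02 -0.0 0.0033 0.0001  ->  [0.4042 0.0107 0.0534] [-3.141  0.06  -0.169]
6 x 0.31 -0.0 0.07 -0.0 0.005 -0.0  ->  [0.4223 0.0076 0.0483] [-3.141  0.03  -0.169]
6 x 0.27 -0.0 0.08 -0.0 0.005 -0.0  ->  [0.4382 0.0049 0.0432] [-3.141  0.    -0.169]
```

View pics/s4.png

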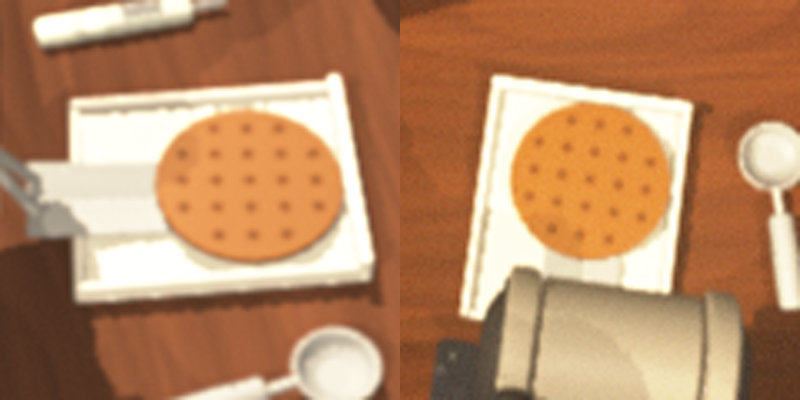

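The bread has slid to the far lip, and the blade goes in under its front edge (side crop about (160,190)). Carrying on.

Request:
apply_moves:
  motion: "0 0.38 0 0.03 0 0.0033 0;0 0.38 0 0.03 0 0.0033 0;0 0.38 0 0.03 0 0.0033 0;0 0.38 0 0.03 0 0.0033 0;0 0.38 0 0.03 0 0.0033 0;0 0.38 0 0.03 0 0.0033 0;0 0.38 0 0.03 0 0.0033 0;0 0.38 0 0.03 0 0.0033 0;0 0.38 0 0.03 0 0.0033 0"

```text
time: 14.38
tool_pos: [0.404, 0.0107, 0.0525]
tool_rot: [-3.141, 0.061, -0.168]
contact_force: [-3.6, 0.9, 3.5]
opening: 0.0175
grip_force: 60.0
```

```bash
python3 - <<'E'
from h import *
print(tipof(*TR)); z=.0070
g=lambda x,th,n:(tippose(*TR,x,-.008,z,th),n)
legs(cur(),g(.055,.03,6),g(.071,0,6))
E
```

```text
(array([ 0.035 , -0.0079,  0.0061]), array([0.0002, 0.0606, 0.0009]))
6 x 0.31 -0.0 0.06 -0.0 0.0051 0.0001  ->  [0.4222 0.0076 0.048 ] [-3.141  0.03  -0.169]
6 x 0.25 0.0 0.08 -0.0 0.005 0.0  ->  [0.4369 0.0051 0.0429] [-3.141 -0.    -0.169]
```

Request:
apply_moves:
  motion: "0 0.31 0 0.06 0 0.0051 0;0 0.31 0 0.06 0 0.0051 0;0 0.31 0 0.06 0 0.0051 0;0 0.31 0 0.06 0 0.0051 0;0 0.31 0 0.06 0 0.0051 0;0 0.31 0 0.06 0 0.0051 0;0 0.25 0 0.08 0 0.005 0;0 0.25 0 0.08 0 0.005 0;0 0.25 0 0.07 0 0.005 0;0 0.25 0 0.07 0 0.005 0;0 0.25 0 0.07 0 0.005 0;0 0.25 0 0.07 0 0.005 0;0 0 0 0 0 0 0"

```text
time: 16.0
tool_pos: [0.4354, 0.0054, 0.0438]
tool_rot: [-3.141, 0.003, -0.168]
contact_force: [-8.9, 0.9, 12.9]
opening: 0.0173
grip_force: 60.0
```

```bash
python3 - <<'E'
from h import *
print(tipof(*TR))
p=cam('side'); p2=cam('top'); cv2.imwrite('pics/s5.png',np.hstack([cv2.resize(q['img'][y:y+120,x:x+120,::-1],(400,400),interpolation=2) for q,x,y in((p,250,225),(p2,300,190))]))
E
```

```text
(array([ 0.0692, -0.0078,  0.0073]), array([0.0002, 0.0026, 0.0009]))
```

View pics/s5.png

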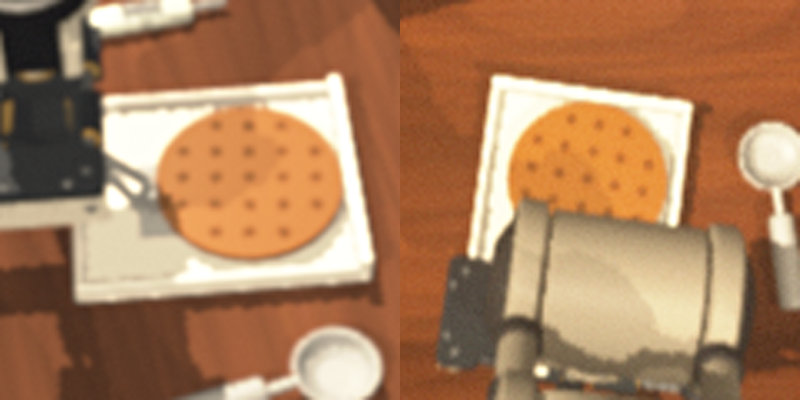

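Request:
apply_moves:
  motion: "0 0 0 -0.05 0 0.005 0;0 0 0 -0.1 0 0.01 0;0 -0.05 0 -0.15 0 0.01 0;0 -0.1 0 -0.2 0 0.01 0;0 -0.1 0 -0.3 0 0.005 0;0 -0.1 0 -0.4 0 0 0;0 -0.1 0 -0.5 0 0 0;0 -0.1 0 -0.6 0 0 0;0 0 0 -0.7 0 0 0;0 0 0 -0.7 0 0 0;0 0 0 -0.7 0 0 0;0 0 0 -0.7 0 0 0;0 0 0 -0.7 0 0 0;0 0 0 -0.7 0 0 0;0 0 0 -0.7 0 0 0;0 0 0 -0.5 0 0 0;0 0 0 -0.2 0 0 0"

```text
time: 18.23
tool_pos: [0.4284, 0.0066, 0.1224]
tool_rot: [-3.141, -0.04, -0.168]
contact_force: [-1.5, 1.0, -2.4]
opening: 0.0174
grip_force: 60.0
```

```bash
python3 - <<'E'
from h import *
print(tipof(*TR))
p=cam('wrist'); save(p,'w6.png')
for n,pp in (('w',p),('s',cam('side'))):
  print(n,[(np.round(d['centre'],3),round(d['score'],2)) for d in robot.search_frame('crispbread',pp)],[(np.round(d['centre'],3),round(d['score'],2)) for d in robot.search_frame('stand',pp)])
S=cur()@np.linalg.inv(F)
for x in (-.120,0): print(proj(p,[ (S@[x,y,.002,1])[:3] for y in(.028,-.028)]).round())
E
```

```text
(array([ 0.0635, -0.0079,  0.0934]), array([ 0.0002, -0.0404,  0.0009]))
w [(array([ 0.543, -0.006,  0.1  ]), 0.85)] [(array([ 0.551, -0.244,  0.02 ]), 0.77)]
s [(array([ 0.55 , -0.012,  0.107]), 0.61), (array([0.463, 0.008, 0.127]), 0.29)] [(array([ 0.586, -0.292,  0.007]), 0.8), (array([0.705, 0.138, 0.057]), 0.5)]
[[271. 191.]
 [369. 191.]]
[[263. -51.]
 [377. -50.]]
```

View pics/w6.png

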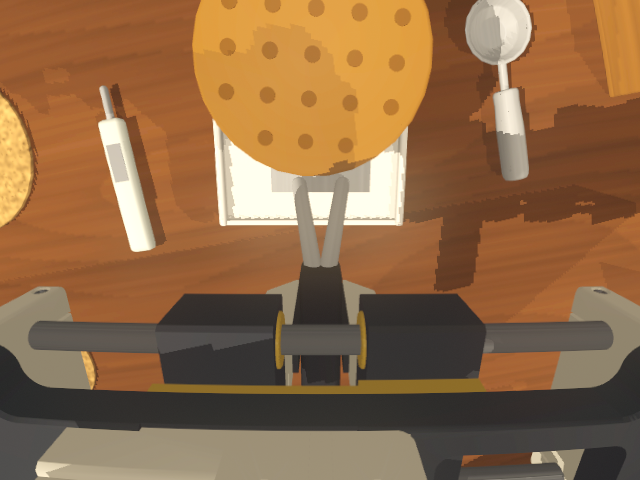

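The bread rests on the blade, in the wrist view from 192 to 433 at row 50 with its lower rim at 177. The stand's corner is at (620,50).

```bash
cat >> h.py <<'E'
from scipy.optimize import least_squares
def bread_in_blade(p):
    """bread centre in the spatula tip frame, from the wrist picture"""
    d=robot.trace('crispbread',p)[0]; c=max(cv2.findContours(d['pixels'].astype(np.uint8),0,1)[0],key=cv2.contourArea)[:,0]
    c=c[(c[:,1]>4)&(c[:,0]>4)&(c[:,0]<635)]
    s=p['st'];S=pose(s['tool_pos'],s['tool_rot'])@np.linalg.inv(F); o,v=ray(p,c); I=np.linalg.inv(S)
    o=(I@np.r_[o,1])[:3]; v=v@I[:3,:3].T; X=(o+v*((.012-o[2])/v[:,2:]))[:,:2]
    r=least_squares(lambda q:np.hypot(*(X-q[:2]).T)-q[2],[-.06,0,.06],loss='soft_l1',f_scale=.001); return r.x,np.abs(r.fun).mean()
E
python3 - <<'E'
from h import *
print(bread_in_blade(cam('wrist')))
T=cur(); legs(T,(pose([.47,-.13,.17],[np.pi,-.04,.14]),12))
E
```

```text
(array([-0.05148633,  0.0039986 ,  0.05885051]), np.float64(0.00023390227574717653))
12 x 0.4 1.13 -0.39 0.001 0.0 -0.0257  ->  [ 0.4705 -0.1297  0.1705] [-3.142 -0.04   0.14 ]
```

Request:
apply_moves:
  motion: "0 0.1 0.3 -0.1 0 0 -0.006;0 0.3 0.83 -0.29 0.001 0 -0.0197;0 0.4 1.13 -0.39 0.001 0 -0.0257;0 0.4 1.13 -0.39 0.001 0 -0.0257;0 0.4 1.13 -0.39 0.001 0 -0.0257;0 0.4 1.13 -0.39 0.001 0 -0.0257;0 0.4 1.13 -0.39 0.001 0 -0.0257;0 0.4 1.13 -0.39 0.001 0 -0.0257;0 0.4 1.13 -0.39 0.001 0 -0.0257;0 0.4 1.13 -0.39 0.001 0 -0.0257;0 0.4 1.13 -0.39 0.001 0 -0.0257;0 0.4 1.13 -0.39 0.001 0 -0.0257;0 0.3 0.83 -0.29 0.001 0 -0.0197;0 0.1 0.3 -0.1 0 0 -0.006;0 0 0 0 0 0 0"

```text
time: 20.5
tool_pos: [0.4706, -0.1296, 0.1706]
tool_rot: [-3.141, -0.04, 0.14]
contact_force: [-0.3, 0.9, -1.8]
opening: 0.0176
grip_force: 60.0
```

```bash
python3 - <<'E'
from h import *
p=cam('wrist'); print(bread_in_blade(p)); print(p['st']['tool_pos'],p['st']['tool_rot'])
R=Ro.from_euler('z',.15).as_matrix()
for x in(-.075,.075):
  for y in (-.056,-.042,.042,.056):
    u=proj(p,R@[x,y,.045]+[.591,-.297,0])[0]; print(u.round(1)); cv2.circle(p['img'],tuple(int(v) for v in u),2,(0,0,255),-1)
save(p,'w7.png')
E
```

```text
(array([-0.05171089,  0.00380865,  0.05869065]), np.float64(0.00018336264809570867))
[ 0.47060594 -0.12962312  0.17064731] [-3.14148137 -0.03973997  0.14017772]
[586.8 218.9]
[572.4 218.9]
[481.9 219.3]
[466.2 219.4]
[611.7  38. ]
[596.4  36.8]
[498.   31.4]
[480.8  30.8]
```

View pics/w7.png

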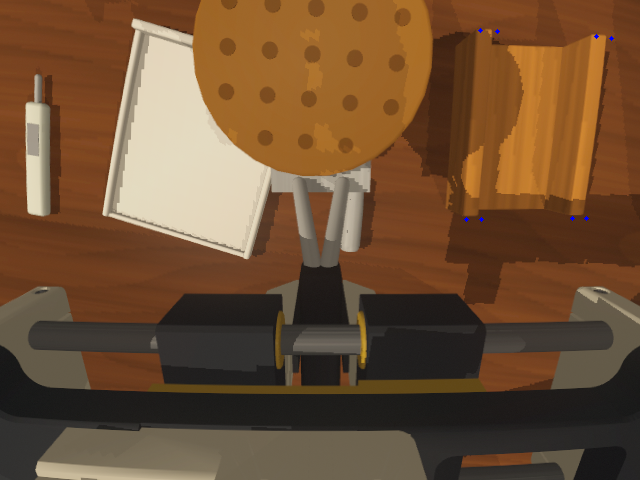

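```bash
python3 - <<'E'
from h import *
from scipy.optimize import minimize
import itertools
B=[((-.075,.075),(-.056,.056),(0,.008)),((-.075,.075),(-.056,-.042),(0,.045)),((-.075,.075),(.042,.056),(0,.045))]
B=[np.array(list(itertools.product(*b))) for b in B]
def sil(p,q):
    R=Ro.from_euler('z',q[2]).as_matrix(); m=np.zeros((960*2,1280*2),np.uint8)
    for b in B:
        u=proj(p,b@R.T+[q[0],q[1],0]); cv2.fillConvexPoly(m,cv2.convexHull((u*4+1.5).astype(np.float32)).round().astype(int),255)
    return cv2.resize(m,(640,480),interpolation=cv2.INTER_AREA)/255.
obs=[]
for n in('wrist','top','side'):
    p=cam(n); D=[d for d in robot.trace('stand',p) if d['pixels'][tuple(proj(p,[.591,-.297,.008])[0].astype(int)[::-1])]]
    if D: obs.append((n,p,D[0]['pixels'].astype(float))); print(n,D[0]['score'])
iou=lambda s,m:np.minimum(s,m).sum()/np.maximum(s,m).sum()
def run(o):
    f=lambda q:-sum(iou(sil(p,q),m) for _,p,m in o)/len(o)
    return min((minimize(f,[.591,-.297,y],method='Nelder-Mead',options=dict(initial_simplex=[[.591,-.297,y],[.598,-.297,y],[.591,-.290,y],[.591,-.297,y+.05]],maxiter=120)) for y in(.13,.17)),key=lambda r:r.fun)
for o in [[x] for x in obs]+[obs]:
    r=run(o); print([x[0] for x in o],r.x.round(4),r.fun)
E
```

```text
wrist 0.84
side 0.69
['wrist'] [ 0.5935 -0.2935  0.1474] -0.9711700125509379
['side'] [ 0.5944 -0.2925  0.1586] -0.9766779383260349
['wrist', 'side'] [ 0.5938 -0.2927  0.1555] -0.971181166614513
```

```bash
cat >> h.py <<'E'
ST=([.594,-.293],.155)
E
python3 - <<'E'
from h import *
g=lambda z,th,n,x=.0517:(tippose(*ST,x,-.0038,z,th),n)
legs(cur(),g(.12,-.03,12),g(.058,0,8),g(.020,0,8))
E
```

```text
12 x -0.2 1.54 0.16 0.0 -0.0008 -0.0012  ->  [ 0.4747 -0.3157  0.1508] [ 3.141 -0.03   0.155]
8 x 0.0 -0.0 0.71 0.0001 -0.0038 0.0  ->  [ 0.4757 -0.3156  0.094 ] [-3.141  0.     0.155]
8 x 0.0 -0.0 0.47 -0.0 0.0 0.0  ->  [ 0.4757 -0.3156  0.0564] [-3.141  0.     0.155]
```

Request:
apply_moves:
  motion: "0 -0.05 0.4 0.04 0 -0.0002 -0.0003;0 -0.15 1.14 0.12 0 -0.0006 -0.0009;0 -0.2 1.54 0.16 0 -0.0008 -0.0012;0 -0.2 1.54 0.16 0 -0.0008 -0.0012;0 -0.2 1.54 0.16 0 -0.0008 -0.0012;0 -0.2 1.54 0.16 0 -0.0008 -0.0012;0 -0.2 1.54 0.16 0 -0.0008 -0.0012;0 -0.2 1.54 0.16 0 -0.0008 -0.0012;0 -0.2 1.54 0.16 0 -0.0008 -0.0012;0 -0.2 1.54 0.16 0 -0.0008 -0.0012;0 -0.2 1.54 0.16 0 -0.0008 -0.0012;0 -0.2 1.54 0.16 0 -0.0008 -0.0012;0 -0.15 1.14 0.12 0 -0.0006 -0.0009;0 -0.05 0.4 0.04 0 -0.0002 -0.0003;0 0 0 0 0 0 0"

```text
time: 22.78
tool_pos: [0.4747, -0.3159, 0.1507]
tool_rot: [3.141, -0.03, 0.155]
contact_force: [0.1, 0.3, -2.2]
opening: 0.0175
grip_force: 60.0
```

```bash
python3 - <<'E'
from h import *
p=cam('wrist'); b=bread_in_blade(p)[0]; print(b,tipof(*ST))
g=lambda z,th,n:(tippose(*ST,-b[0],-b[1],z,th),n)
legs(cur(),g(.058,0,8),g(.020,0,8))
E
```

```text
[-0.05172436  0.00378123  0.05887148] (array([ 0.0517, -0.0037,  0.1201]), array([-0.0003, -0.0304,  0.0001]))
8 x 0.0 0.0 0.71 0.0 -0.0038 0.0  ->  [ 0.4757 -0.3153  0.094 ] [3.141 0.    0.155]
8 x 0.0 0.0 0.48 0.0 0.0 0.0  ->  [ 0.4757 -0.3153  0.0556] [3.141 0.    0.155]
```

Request:
apply_moves:
  motion: "0 0 0 0.3 0 -0.0018 0;0 0 0 0.71 0 -0.0038 0;0 0 0 0.71 0 -0.0038 0;0 0 0 0.71 0 -0.0038 0;0 0 0 0.71 0 -0.0038 0;0 0 0 0.71 0 -0.0038 0;0 0 0 0.71 0 -0.0038 0;0 0 0 0.71 0 -0.0038 0;0 0 0 0.41 0 -0.002 0;0 0 0 0.3 0 0 0;0 0 0 0.3 0 0 0;0 0 0 0.3 0 0 0;0 0 0 0.3 0 0 0;0 0 0 0.3 0 0 0;0 0 0 0.3 0 0 0;0 0 0 0.4 0 0 0;0 0 0 0.4 0 0 0;0 0 0 0.4 0 0 0;0 0 0 0.4 0 0 0;0 0 0 0.4 0 0 0"

```text
time: 25.38
tool_pos: [0.4757, -0.3158, 0.0557]
tool_rot: [3.141, 0.0, 0.155]
contact_force: [0.6, 0.8, -2.3]
opening: 0.0179
grip_force: 60.0
```

```bash
python3 - <<'E'
from h import *
print(tipof(*ST))
for n in('wrist','side'):
  p=cam(n); d=robot.trace('crispbread',p)[0]; c=max(cv2.findContours(d['pixels'].astype(np.uint8),0,1)[0],key=cv2.contourArea)[:,0]
  c=c[c[:,1]>4]; X=onz(p,c,.054)[:,:2]
  r=least_squares(lambda q:np.hypot(*(X-q[:2]).T)-q[2],[.59,-.293,.06],loss='soft_l1',f_scale=.001); print(n,d['score'],r.x,np.abs(r.fun).mean())
save(p,'side8.png')
legs(cur(),(tippose(*ST,-.11,-.0038,.022,0),14))
E
```

```text
(array([ 0.0516, -0.0043,  0.0197]), array([-0.0006,  0.0001, -0.0001]))
wrist 0.79 [ 0.5942332  -0.2934361   0.05912008] 0.00016687712215058265
side 0.56 [ 0.59518182 -0.2929969   0.0588291 ] 0.0005131665796236557
14 x -1.15 -0.0 -0.01 0.0 0.0 -0.0  ->  [ 0.3166 -0.3406  0.0574] [3.141 0.    0.155]
```

Request:
apply_moves:
  motion: "0 -0.4 0 0 0 0 0;0 -1 0 0 0 0 0;0 -1.15 0 0 0 0 0;0 -1.15 0 0 0 0 0;0 -1.15 0 0 0 0 0;0 -1.15 0 0 0 0 0;0 -1.15 0 0 0 0 0;0 -1.15 0 0 0 0 0;0 -1.15 0 0 0 0 0;0 -1.15 0 0 0 0 0;0 -1.15 0 0 0 0 0;0 -1.15 0 0 0 0 0;0 -1.15 0 0 0 0 0;0 -1.15 0 0 0 0 0;0 -1.15 0 0 0 0 0;0 -1 0 -0.4 0 0 0;0 -0.5 0 -1 0 0 0;0 0 0 -2 0 0 0;0 0 0 -2 0 0 0;0 0 0 -2 0 0 0"

```text
time: 28.08
tool_pos: [0.2994, -0.3434, 0.1314]
tool_rot: [3.14, -0.0, 0.155]
contact_force: [0.0, 0.2, -0.9]
opening: 0.0177
grip_force: 60.0
```

```bash
python3 - <<'E'
from h import *
s=robot.observe();print(s['qpos'].__repr__(),tipof(*ST))
for n in('wrist','top','side'):
  p=cam(n); 
  for d in robot.trace('crispbread',p)[:1]:
    c=max(cv2.findContours(d['pixels'].astype(np.uint8),0,1)[0],key=cv2.contourArea)[:,0]
    c=c[c[:,1]>4]; X=onz(p,c,.054)[:,:2]
    r=least_squares(lambda q:np.hypot(*(X-q[:2]).T)-q[2],[.59,-.293,.06],loss='soft_l1',f_scale=.001); print(n,d['score'],r.x,np.abs(r.fun).mean())
# plan to mat: blade centre (.562,.301), yaw .105
M=([.562,.301],.105)
legs(cur(),(pose([.36,-.1,.16],[np.pi,0,.13]),8),(pose([.37,.15,.16],[np.pi,0,.11]),8),(tippose(*M,.06,0,.064,0),8),(tippose(*M,.06,0,.010,0),8))
E
```

```text
array([-1.02217599e+00,  3.25465711e-01,  1.84640697e+00, -2.25675148e-04,
        9.68202131e-01,  3.93824456e-01]) (array([-0.1269, -0.0044,  0.0955]), array([-0.0015, -0.0004, -0.0001]))
top 0.78 [ 0.59540503 -0.2926408   0.05841691] 0.0007454158431200132
8 x 1.19 -2.89 -0.38 -0.0001 0.0001 0.0031  ->  [ 0.3601 -0.1004  0.1598] [ 3.141 -0.     0.13 ]
8 x 0.5 -3.09 -0.0 0.0 -0.0 0.0025  ->  [0.3698 0.1499 0.1598] [ 3.141 -0.     0.11 ]
8 x 1.19 -1.62 0.75 0.0 -0.0 0.0006  ->  [0.4505 0.2889 0.0998] [ 3.141 -0.     0.105]
8 x 0.0 -0.0 0.67 0.0 -0.0 0.0  ->  [0.4506 0.2889 0.0462] [ 3.141 -0.     0.105]
```

Request:
apply_moves:
  motion: "0 0.6 -1.4 -0.2 0 0 0.0015;0 1.19 -2.89 -0.38 0 0 0.0031;0 1.19 -2.89 -0.38 0 0 0.0031;0 1.19 -2.89 -0.38 0 0 0.0031;0 1.19 -2.89 -0.38 0 0 0.0031;0 1.19 -2.89 -0.38 0 0 0.0031;0 1.19 -2.89 -0.38 0 0 0.0031;0 1.19 -2.89 -0.38 0 0 0.0031;0 0.6 -1.5 -0.18 0 0 0.0016;0 0.5 -3.09 0 0 0 0.0025;0 0.5 -3.09 0 0 0 0.0025;0 0.5 -3.09 0 0 0 0.0025;0 0.5 -3.09 0 0 0 0.0025;0 0.5 -3.09 0 0 0 0.0025;0 0.5 -3.09 0 0 0 0.0025;0 0.5 -3.09 0 0 0 0.0025;0 0.5 -3.09 0 0 0 0.0025;0 0 0 0 0 0 0"

```text
time: 30.62
tool_pos: [0.3691, 0.1513, 0.1597]
tool_rot: [3.141, 0.001, 0.113]
contact_force: [0.6, -0.5, -1.6]
opening: 0.0175
grip_force: 60.0
```

```bash
python3 - <<'E'
from h import *
M=([.562,.301],.105)
legs(cur(),(tippose(*M,.06,0,.064,0),8),(tippose(*M,.06,0,.010,0),7))
E
```

```text
8 x 1.2 -1.6 0.74 0.0 0.0002 0.001  ->  [0.4504 0.289  0.1004] [ 3.141 -0.     0.105]
7 x 0.0 -0.0 0.78 0.0 -0.0 0.0001  ->  [0.4504 0.289  0.0458] [ 3.141 -0.     0.105]
```

Request:
apply_moves:
  motion: "0 1.2 -1.6 0.74 0 0 0.001;0 1.2 -1.6 0.74 0 0 0.001;0 1.2 -1.6 0.74 0 0 0.001;0 1.2 -1.6 0.74 0 0 0.001;0 1.2 -1.6 0.74 0 0 0.001;0 1.2 -1.6 0.74 0 0 0.001;0 1.2 -1.6 0.74 0 0 0.001;0 1.2 -1.6 0.74 0 0 0.001;0 0 0 0.8 0 0 0;0 0 0 0.8 0 0 0;0 0 0 0.8 0 0 0;0 0 0 0.8 0 0 0;0 0 0 0.8 0 0 0;0 0 0 0.7 0 0 0;0 0 0 0.6 0 0 0;0 0 0 0.2 0 0 0;0 0 0 0.1 0 0 0;0 0 0 0 0 0 0"

```text
time: 32.88
tool_pos: [0.4522, 0.287, 0.045]
tool_rot: [3.141, -0.0, 0.102]
contact_force: [-0.2, -0.4, -0.7]
opening: 0.0176
grip_force: 60.0
```

```bash
python3 - <<'E'
from h import *
print(tipof([.562,.301],.105)); p=cam('wrist')
d=[d for d in robot.trace('mat',p)]; print([round(x['score'],2) for x in d])
E
```

```text
(array([ 0.0614, -0.0029,  0.009 ]), array([-0.0005, -0.0004, -0.0029]))
[0.82, 0.69, 0.67]
```

Request:
apply_moves:
  motion: "0 -0.1 -0.25 0.1 0 0 0;0 0 0 0.1 0 0 0;0 0 0 0.1 0 0 0;0 0 0 0.1 0 0 0;0 0 0 0.1 0 0 0;0 0 0 0 0 0 0"

```text
time: 33.72
tool_pos: [0.4509, 0.2894, 0.0399]
tool_rot: [3.141, -0.0, 0.102]
contact_force: [0.0, -0.1, -1.0]
opening: 0.0175
grip_force: 60.0
```

Request:
apply_moves:
  motion: "0 0 0 0.05 0 0 0;0 0 0 0 0 0 0"

```text
time: 33.98
tool_pos: [0.4509, 0.2894, 0.0398]
tool_rot: [3.141, -0.0, 0.102]
contact_force: [-2.5, -0.7, 4.4]
opening: 0.0178
grip_force: 60.0
```

Request:
apply_moves:
  motion: "30 0 0 0 0 0 0;40 0 0 0 0 0 0;60 0 0 0 0 0 0;70 0 0 0 0 0 0;70 0 0 0 0 0 0;70 0 0 0 0 0 0;70 0 0 0 0 0 0;70 0 0 0 0 0 0"

```text
time: 34.98
tool_pos: [0.4509, 0.2894, 0.0394]
tool_rot: [3.141, -0.0, 0.102]
contact_force: [0.0, 0.1, 0.5]
opening: 0.0645
grip_force: 0.0
```

Request:
apply_moves:
  motion: "70 0 0 -0.5 0 0 0;70 0 0 -1 0 0 0;70 0 0 -2 0 0 0;70 0 0 -2 0 0 0;70 0 0 -3 0 0 0;70 0 0 -3 0 0 0;70 -1 0 -3 0 0 0;70 -2 0 -2 0 0 0;70 0 0 0 0 0 0;70 0 0 0 0 0 0"

```text
time: 36.22
tool_pos: [0.4212, 0.2863, 0.2041]
tool_rot: [3.141, -0.0, 0.102]
contact_force: [0.0, 0.2, -0.3]
opening: 0.0642
grip_force: 0.0
```

```bash
python3 - <<'E'
from h import *
print(robot.observe()['tool_pos'])
w=cam('wrist'); s=cam('side')
cv2.imwrite('pics/fin.png',np.hstack([cv2.resize(w['img'][:300,150:470,::-1],(400,375)),cv2.resize(s['img'][150:450,190:470,::-1],(350,375))]))
R=Ro.from_euler('z',.102).as_matrix()
for q in [(60,28,2),(60,-28,2),(-60,28,2),(-60,-28,2)]: print(((proj(w,R@np.array(q)/1000+[.562,.301,.004])[0]-[150,0])*1.25).round())
print('mat',((proj(w,[[.562+.07*np.cos(a),.302+.07*np.sin(a),.004] for a in np.arange(4)*np.pi/2])-[150,0])*1.25).round())
E
```

```text
[0.42120512 0.28634966 0.20411914]
[175.  11.]
[249.  11.]
[177. 175.]
[246. 175.]
mat [[220.  -2.]
 [121.  87.]
 [202. 187.]
 [299. 106.]]
```

View pics/fin.png

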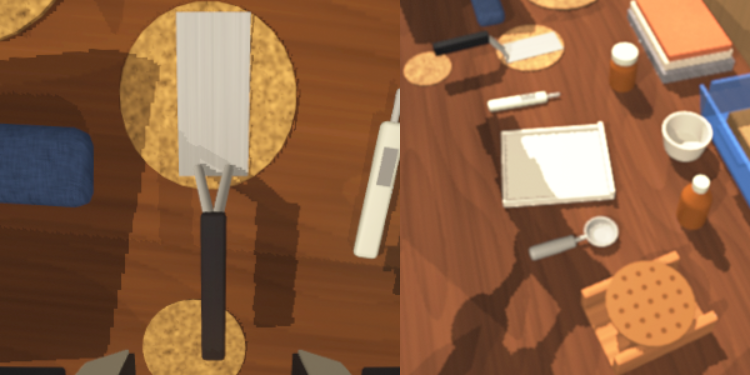

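The spatula lies flat on the mat, blade centre (214,94) against mat centre (209,95), about 3 mm off. The bread sits on the rails, centred at about (651,303).

```bash
python3 -c "
from cell import robot
print(robot.hand_in())"
```

```text
the job is handed in; nothing more can be done
None
```

The job is handed in: the crispbread lies flat on the stand's rails, measured within about 2 mm of centre, and the spatula is back blade-flat on its cork mat, about 3 mm off the middle, after 36 s; no verdict was returned.

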